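Load the contact jig and hold its sprung slide at the mark

TASK

Load the test jig: set the rectangular module and the round sensor head into the nests that match their shapes, fully down and level, with the module's connector facing the row of contact pins; do not drop them, and leave the other things on the bench where they are. Then pull the jig's sprung handle towards you until its pointer stands on the heavy mark line of the scale, not past it, and hold it there against the spring. The test runs only while the handle is held, so finish with the gripper still holding it at the mark.

Things in the scene. Friction and masses are not known exactly. Their poses are not given: they have to be found in the camera images.
- jig: Test jig fixed to the bench: aluminium base plate 12 mm thick. Origin on the bench; x points from the handle side (near the robot) to the contact pins, y to the jig's left. Plate: x -90 to 150, y -140 to 140 mm. Guide blocks at y +-115 mm (24 wide, 54 high, x -75 to 30). The nests lie between them at y +-41 mm, in either order. White scale bar: x -167 to -75, y 129 to 151, 24 mm high.
- pins (a point): Tips of the row of brass contact pins on the slide's carrier beam behind the nests, at the jig's middle, 40 mm above the bench. The beam (x 67 to 97 mm in the jig at rest, 256 mm wide, top 52 mm high) moves with the slide, 36 mm nearer the nests at the mark, where the pins meet the seated parts but do not push them.
- nest_rect: Grey plastic nest block 100 x 78 x 16 mm, fixed on the jig plate with its underside 12 mm above the bench and its top 28 mm above the bench; axes parallel to the jig's. It has one rectangular pocket 74 x 40 mm (long side along x), 10 mm deep, 2 mm play per side.
- nest_rect_seat (a point): Centre of the rectangular pocket's floor, 18 mm above the bench; x points to the contact pins.
- nest_round: Grey plastic nest block of the same outside size, underside 12 mm and top 28 mm above the bench, with one round pocket of 48 mm diameter, 10 mm deep, 2 mm play per side.
- nest_round_seat (a point): Centre of the round pocket's floor, 18 mm above the bench.
- module_rect: Loose rectangular module, 0.1 to 0.2 kg: aluminium case 70 (x) x 36 (y) x 30 mm (z), a green circuit board on top (chips to 33 mm high), a black connector 5 mm long and 30 mm wide on its +x end, 17 to 27 mm up. Origin at the centre of the case's underside. Lies upright on the bench to one side of the jig.
- module_connector (a point): Face of the module's black connector, 40 mm along x and 22 mm up from the module's origin; it must face the contact pins (jig +x).
- sensor_round: Loose round sensor head, 0.1 to 0.2 kg: aluminium cylinder 44 mm in diameter and 32 mm high with a brass contact band round it and a dark glass window on top (33.5 mm high). Origin at the centre of its underside; any yaw will do. Stands upright on the bench on the other side of the jig.
- slide_travel (a joint): Travel of the sprung slide in m: 0 at rest, growing as the handle is pulled towards the robot (jig -x); the mark is at 0.036, the end stop at 0.046. The spring pulls back with about 6.4 N at rest and 12 N at the mark, and returns the slide when let go.
- pull_slide: The sprung slide: cross bar with handle in front, rods, carrier beam with pins behind. Its origin lies on the jig's origin when at rest and moves with it. The bridge handle on the cross bar is a level black round bar 13 mm thick, 98 mm long along the jig's y, on two 9 mm steel posts at y = +-44 mm, free between them.
- handle_grip (a point): Centre of the handle bar's axis, 80 mm above the bench; moves with the slide. The slide's cross bar (14 mm thick in x) lies below it, its top 46 mm above the bench. At rest 25 mm and more are free in front of and behind the bar.
- pointer (a point): Tip of the thin dark pointer on the left end of the cross bar, over the scale; moves with the slide.
- mark (a point): The heavy black mark line (2.5 mm wide, across the scale's width) on the white scale bar: when the slide is pulled out to it the pointer is straight above it (same jig x). Thin short lines are 9 mm graduations, the first at the rest position.
- screwdriver: Bystander: screwdriver 180 mm long lying on the bench nearer the robot on the left. Leave it.
- solder_reel: Bystander: solder reel 60 mm in diameter and 46 mm high, standing far right. Leave it.
- multimeter: Bystander: grey hand multimeter 150 x 74 x 40 mm, lying far left. Leave it.
There are look-alikes about, which are no part of the job. Leave any blue look-alike of the module_rect alone. Leave any red look-alike of the sensor_round alone.

How it is judged:
On the way, in this order (a step that is already met when the one before it is completed fails the run):
1. both parts are seated in their matching nests, level, connector to the pins, and let go, with the slide still in (horizontal distance between module_rect and nest_rect_seat below 0.004 m and z of module_rect in the frame of nest_rect_seat between -0.003 and 0.003 m and angle between each of module_rect, sensor_round's own z axis and vertical below 0.06 rad and x of module_connector in the frame of nest_rect_seat above 0.034 m and horizontal distance between sensor_round and nest_round_seat below 0.004 m and z of sensor_round in the frame of nest_round_seat between -0.003 and 0.003 m and contact force between the fingers and module_rect below 0.1 N and contact force between the fingers and sensor_round below 0.1 N and value of joint slide_travel below 0.02 m), for 0.2 s.
2. the handle is pulled until the pointer stands on the mark (within 3 mm) (value of joint slide_travel between 0.033 and 0.039 m), for 0.3 s.
At the end, for the whole second after the job is handed in: The fingers still hold the handle (over 5 N, TCP within 60 mm of its middle), the slide at rest at 0.036 m within 3 mm. Each part let go in its matching pocket: within 4 mm of its centre, 3 mm of its floor, tilt under 0.06 rad, the module's connector towards the pins (all of step 2 and horizontal distance between module_rect and nest_rect_seat below 0.004 m and z of module_rect in the frame of nest_rect_seat between -0.003 and 0.003 m and angle between each of module_rect, sensor_round's own z axis and vertical below 0.06 rad and x of module_connector in the frame of nest_rect_seat above 0.034 m and horizontal distance between sensor_round and nest_round_seat below 0.004 m and z of sensor_round in the frame of nest_round_seat between -0.003 and 0.003 m and contact force between each of the fingers, pull_slide and module_rect below 0.1 N and contact force between each of the fingers, pull_slide and sensor_round below 0.1 N and velocity of joint slide_travel between -0.01 and 0.01 m/s and contact force between the fingers and pull_slide above 5 N and distance between the grasp point and handle_grip below 0.06 m); the arm keeps its last pose, push and grip.
It fails at once if the slide was pulled more than 6 mm past the mark (value of joint slide_travel above 0.042 m).
It fails at once if a part was dropped (fell freely by more than about 13 mm) ((linear speed of module_rect above 0.5 m/s and contact force between anything else and module_rect below 0.02 N) or (linear speed of sensor_round above 0.5 m/s and contact force between anything else and sensor_round below 0.02 N)).
It fails at once if a bystander was moved by more than 20 mm (distance of any of screwdriver, solder_reel, multimeter from where it was at the start of the episode above 0.02 m).
It also fails if it takes over 67 s, if anything falls off the work surface, if the arm or the gripper's body presses on something with over 40 N, if the wrist force passes 120 N, or if a joint passes its speed limit or range.

ROBOT

A 7-joint arm with a two-finger parallel gripper is mounted at the origin on the work surface. World frame = base frame: x ahead of the robot, y to its left, z up, the work surface at z = 0. Lengths are in m, angles in rad, forces in N, time in s.
With the tool pointing down it reaches from about 0.425 to 0.925 m from the base axis. Payload 6.8 kg.
Tool frame: the origin (TCP) lies between the finger pads, 19 mm behind the fingertips; this is the grasp point; z points along the fingers, y is the line along which they close (so a half turn about z gives the same grasp; the last joint's range is limited). The gripper opens to 88 mm and grips with 3 to 60 N. Pads are 20 mm wide; open, the fingers measure 115 mm over their backs; the gripper's body (75 mm by 178 mm) begins 61 mm behind the grasp point.
Start: joints at [-1.259, 0.477, 0.022, 1.555, -0.011, 1.109, -0.083], TCP at [0.275, 0.616, 0.241] pointing down, gripper open.
Joint ranges: [-2.96, 2.96], [-0.34, 2.1], [-1.41, 1.46], [0.24, 2.44], [-1.37, 4.51], [0.17, 1.92], [-2.96, 2.96]. Speed limits (rad/s): [2.39, 2.39, 3.14, 3.14, 3.14, 3.14, 3.14].

INTERFACE

Orientations are given as a rotation vector (axis times angle).
In Python, from plant import ctrl gives the robot as it stands.
- The arm moves only by the shell command python3 -m creep 'ROWS' [FORCE]. ROWS is JSON, a list of rows, each an object with "fingers": the opening, from -1 (shut) to 1 (fully open); "slide": the shift along the tool's x, y, z in m, a list of three; "turn": the turn about the tool's z in degrees. In form: [{"fingers": fingers, "slide": [x, y, z], "turn": turn}, ...]. A call has 1 to 12 rows; each row shifts and turns the commanded pose from where the row before left it, along the tool's axes as they then stand; what a row does not reach is not made up. A row lasts 1/8 s, in which the tool goes at most 62.5 mm and 10.7 degrees, less where a joint would pass 70% of its speed; a pose out of reach is approached as far as the arm can. A call is refused whole if a number of a shift passes 0.0625 or a number of a turn 10.7, either way. A call with a gripper value outside its range is refused whole. The fingers move at their own pace and stop on an object; FORCE is the grip in N (left out, the last holds). Time passes only in rows, so rows that do not move let the fingers close. It gives the time, the measured TCP pose, the force, the opening and the grip force at its end, in the units of the state.
- ctrl.observe(): the state, without advancing time (a new reading comes with each control period).
- ctrl.camera(name): name is "side" or "top" or "wrist"; returns the picture (420x560x3 uint8, red, green, blue); there is no depth.
- ctrl.calibration(name): a dict with "fx", "fy", "cx", "cy" (pixels), "k1" (the pictures are not rectified: a ray, as slopes to the right and down, at radius r is drawn at 1 + k1 r^2 times it, then the intrinsics apply), "cam_to_world" (4x4, takes a point from camera to world coordinates). Camera axes: x right, y up, looking along -z (the intrinsics and any distortion apply to the point x, -y, -z); pixel columns grow to the right and rows downward; lengths in m; the calibration is good to about 2 mm. A picture is of the moment at which its call begins: read the wrist's pose just before it. calibration takes no time and is no camera call; for the wrist camera it gives the pose at the moment of the call.
- ctrl.job_done(): hands the job in; it is judged then, once.
Trained networks look in the newest picture that a camera, given by its name, has taken for a name from the list of things; names that differ only in an ending like _2 or _b are one class to them, and where a whole thing is asked for, a point or a joint stands for the part that bears it (a point fixed in the world has none). Each returns a list of dicts, best first, with "score" (0 to 1); they miss things now and then, are a little off and sometimes report something else, mostly with a low value. They report only what shows in the picture. A call takes as long as a camera call. They do not tell look-alikes from the thing itself.
- ctrl.recognise(name, camera): "point" ([row, column] in pixels, amid what is visible of it).
- ctrl.tip_of(name, camera): "point" ([row, column] in pixels: a listed point, or the origin of a listed thing).
The state is a dict: "time": time; "q": joint angles; "joint_velocities": joint speeds; "tau": joint torques, N m; "eef_pos": TCP position; "tool_rot": TCP orientation; "force": force on the tool from outside, world axes, zero at the start; "torque": the same for the moment, N m; "gripper_width": finger opening in m; "gripper_force": force on a finger pad.
Only numpy, scipy, OpenCV 4.12 (cv2) and the standard library are available. Lean on these libraries where they do the work, as an engineer would, in place of code of your own. Each camera call takes 0.05 s, during which the arm holds its last target. There are 200 camera calls.

## Working session

There is one attempt and no reset: what is moved stays moved. The work goes in short steps, Python scripts to look and compute and a shell command to move; the robot and the scene stay as the last step left them, time stands still between calls to the robot, and variables do not carry over. Pictures are saved under pics/ and viewed, at most 10 in all, crops included, and the job is handed in when it is done.

```bash
ls; mkdir -p pics
cat > h.py <<'E'
import numpy as np, cv2, json
from plant import ctrl
from scipy.spatial.transform import Rotation as R
def save(cam,fn):
    im=ctrl.camera(cam); cv2.imwrite('pics/'+fn,im[:,:,::-1]); return im
def ray(cal,p):
    # undistort pixel -> world ray
    K=np.array([[cal['fx'],0,cal['cx']],[0,cal['fy'],cal['cy']],[0,0,1.]])
    u=cv2.undistortPoints(np.array([[[p[1],p[0]]]],float),K,np.array([cal['k1'],0,0,0.]))[0,0]
    T=np.array(cal['cam_to_world']); return T[:3,3],T[:3,:3]@np.array([u[0],-u[1],-1.])
def at_z(cal,p,z):
    o,d=ray(cal,p); return o+d*(z-o[2])/d[2]
def proj(cal,X):
    T=np.linalg.inv(np.array(cal['cam_to_world'])); c=T[:3,:3]@np.array(X)+T[:3,3]
    x,y=c[0]/-c[2],-c[1]/-c[2]; s=1+cal['k1']*(x*x+y*y)
    return np.array([cal['fy']*y*s+cal['cy'],cal['fx']*x*s+cal['cx']])
E
python3 - <<'E'
from h import *
s=ctrl.observe(); print({k:np.round(v,3).tolist() for k,v in s.items()})
Z=dict(module_rect=0,sensor_round=0,module_connector=.022,nest_rect_seat=.018,nest_round_seat=.018,jig=0,handle_grip=.08,mark=.024,pointer=.03,pins=.04,screwdriver=0,solder_reel=0,multimeter=0)
for cam in('top','side'):
    save(cam,cam+'0.png'); c=ctrl.calibration(cam); print(cam,np.round(c['cam_to_world'],3).tolist(),c['fx'])
    for n,z in Z.items():
        for d in ctrl.tip_of(n,cam)[:4]:
            print(n,round(d['score'],2),np.round(d['point']),np.round(at_z(c,d['point'],z),3))
E
```

```text
pics
{'time': 0.0, 'q': [-1.259, 0.478, 0.022, 1.556, -0.012, 1.109, -0.083], 'joint_velocities': [-0.001, -0.001, 0.001, 0.001, 0.002, -0.0, 0.003], 'tau': [-0.001, -58.285, 1.534, -27.262, -0.054, 0.017, 0.0], 'eef_pos': [0.275, 0.616, 0.24], 'tool_rot': [-0.655, -3.072, 0.003], 'force': [-0.458, -0.043, 0.001], 'torque': [0.014, 0.002, 0.006], 'gripper_force': 0.0, 'gripper_width': 0.088}
top [[-0.014, 0.989, -0.146, 0.35], [-1.0, -0.012, 0.008, -0.032], [0.006, 0.147, 0.989, 1.018], [0.0, 0.0, 0.0, 1.0]] 380.05582178280406
module_rect 0.91 [180. 382.] [ 0.576 -0.33   0.   ]
module_rect 0.74 [222. 392.] [ 0.459 -0.35   0.   ]
module_rect 0.57 [236. 432.] [ 0.417 -0.462  0.   ]
module_rect 0.31 [153. 289.] [ 0.655 -0.074  0.   ]
sensor_round 0.58 [231. 148.] [0.441 0.313 0.   ]
sensor_round 0.58 [232. 178.] [0.44  0.228 0.   ]
sensor_round 0.17 [210. 231.] [0.495 0.085 0.   ]
module_connector 0.96 [221. 426.] [ 0.457 -0.437  0.022]
module_connector 0.85 [177. 391.] [ 0.578 -0.35   0.022]
module_connector 0.71 [211. 387.] [ 0.486 -0.332  0.022]
nest_rect_seat 0.6 [161. 263.] [ 0.628
[... 911 characters left out ...]
_connector 0.64 [159. 274.] [ 0.597 -0.359  0.022]
module_connector 0.57 [168. 297.] [ 0.506 -0.324  0.022]
module_connector 0.52 [149. 318.] [ 0.46  -0.466  0.022]
nest_rect_seat 0.9 [221. 227.] [0.647 0.001 0.018]
nest_round_seat 0.86 [207. 232.] [ 0.652 -0.065  0.018]
jig 0.72 [216. 233.] [ 0.645 -0.044  0.   ]
handle_grip 0.63 [198. 267.] [ 0.541 -0.054  0.08 ]
mark 0.55 [250. 272.] [0.488 0.099 0.024]
pins 0.69 [171. 315.] [ 0.44  -0.292  0.04 ]
pins 0.56 [206. 211.] [ 0.707 -0.031  0.04 ]
screwdriver 0.28 [250. 273.] [0.49  0.072 0.   ]
screwdriver 0.19 [320. 264.] [0.451 0.315 0.   ]
solder_reel 0.71 [162. 236.] [ 0.733 -0.346  0.   ]
multimeter 0.62 [310. 170.] [ 0.682  0.343 -0.   ]
```

View pics/top0.png

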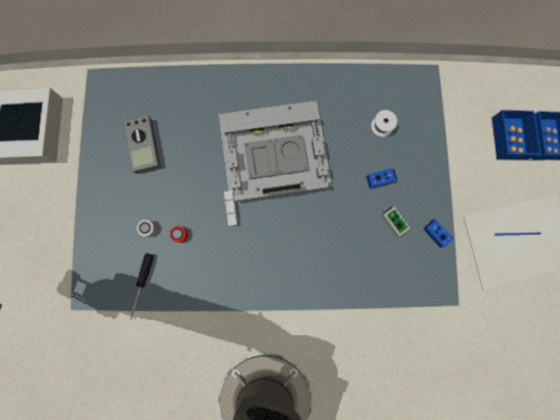

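Run:
```python
import cv2,numpy as np
a=cv2.imread('pics/top0.png')
l=cv2.resize(a[195:265,110:210],None,fx=4,fy=4,interpolation=cv2.INTER_CUBIC)
r=cv2.resize(a[160:260,360:460],None,fx=4,fy=4,interpolation=cv2.INTER_CUBIC)
l=cv2.copyMakeBorder(l,0,120,0,0,cv2.BORDER_CONSTANT)
cv2.imwrite('pics/crop1.png',np.hstack([l,r]))
```

```text
(no output)
```

View pics/crop1.png

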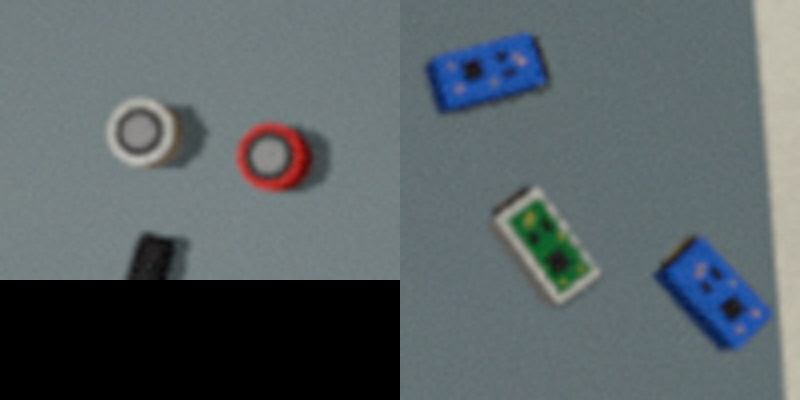

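Top view: there are three possible modules, at blue (178,382), green on aluminium (221,397) and blue (234,438). The green/aluminium one is the module; its connector end is at (210,387). There are two possible sensors, at aluminium (228,146) and red (234,178), and the aluminium one is the sensor. The crop confirms both choices. In the jig, the rectangular nest is on the left at about (160,262) and the round one on the right at about (150,290).

```bash
cat >> h.py <<'E'
def go(x,y,z,yaw=None):
    """tool-axis shift needed; yaw = world heading (deg) of tool y axis, mod 180"""
    s=ctrl.observe(); M=R.from_rotvec(s['tool_rot']).as_matrix()
    t=M.T@(np.array([x,y,z])-s['eef_pos']); h=np.degrees(np.arctan2(M[1,1],M[0,1]))
    msg=f'shift {np.round(t,4)} norm {np.linalg.norm(t):.3f} heading {h:.1f}'
    if yaw is not None: msg+=f' turn {-((yaw-h+90)%180-90):.2f}'   # tool z down: +turn lowers heading
    print(msg, 'tilt',np.round(M[:,2],3))
def tri(rs):
    A=0;b=0
    for o,d in rs:
        d=d/np.linalg.norm(d);P=np.eye(3)-np.outer(d,d);A=A+P;b=b+P@o
    return np.linalg.solve(A,b)
E
python3 -m creep '[{"fingers":1,"slide":[-0.0275,-0.0212,0.003],"turn":0},{"fingers":1,"slide":[-0.0275,-0.0212,0.003],"turn":0},{"fingers":1,"slide":[-0.0275,-0.0212,0.003],"turn":0},{"fingers":1,"slide":[-0.0275,-0.0212,0.003],"turn":0},{"fingers":1,"slide":[-0.0275,-0.0212,0.003],"turn":0},{"fingers":1,"slide":[-0.0275,-0.0212,0.003],"turn":0},{"fingers":1,"slide":[-0.0275,-0.0212,0.003],"turn":0},{"fingers":1,"slide":[-0.0275,-0.0212,0.003],"turn":0},{"fingers":1,"slide":[-0.0275,-0.0212,0.003],"turn":0},{"fingers":1,"slide":[-0.0275,-0.0212,0.003],"turn":0},{"fingers":1,"slide":[0,0,0],"turn":0},{"fingers":1,"slide":[0,0,0],"turn":0}]' 20
python3 - <<'E'
from h import *
c=ctrl.calibration('wrist'); save('wrist','w1.png'); print(np.round(c['cam_to_world'],3).tolist(),c['fx'])
for n,z in dict(sensor_round=0,).items():
    for d in ctrl.tip_of(n,'wrist')[:4]: print('tip',round(d['score'],2),np.round(d['point']),np.round(at_z(c,d['point'],0),4))
    for d in ctrl.recognise(n,'wrist')[:4]: print('rec',round(d['score'],2),np.round(d['point']),np.round(at_z(c,d['point'],.032),4))
s=ctrl.observe(); print(s['eef_pos'],s['time'])
E
```

```text
time: 2.9
eef_pos: [0.4396, 0.3114, 0.2115]
tool_rot: [-0.654, -3.073, -0.001]
force: [0.3, 0.1, 0.2]
gripper_width: 0.0878
gripper_force: 0.0
[[0.407, -0.881, -0.242, 0.373], [0.913, 0.393, 0.107, 0.341], [0.0, -0.264, 0.964, 0.354], [0.0, 0.0, 0.0, 1.0]] 294.646132801896
tip 0.64 [214. 210.] [0.4305 0.223  0.    ]
tip 0.61 [198. 285.] [0.4497 0.3168 0.    ]
rec 0.96 [202. 284.] [0.4473 0.3155 0.032 ]
rec 0.55 [217. 209.] [0.4281 0.2304 0.032 ]
[0.43923534 0.31201169 0.21145626] 3.05
```

View pics/w1.png

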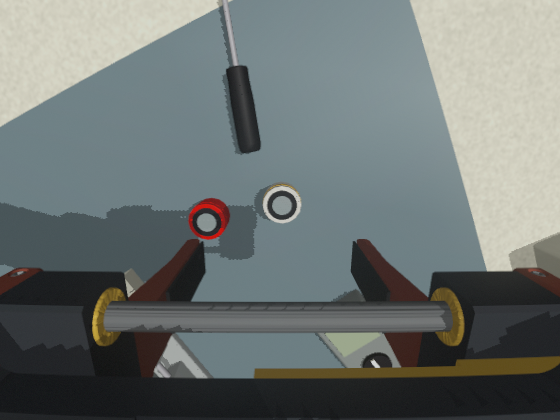

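The wrist view shows the aluminium sensor at about (203,283), the red look-alike at (218,209) and the screwdriver handle end at (150,250). I'll fit the top ring for an accurate centre.

Run:
```python
from h import *
c=ctrl.calibration('wrist'); im=ctrl.camera('wrist')
g=cv2.cvtColor(im,cv2.COLOR_RGB2GRAY)[175:235,255:315]
# dark ring
_,b=cv2.threshold(cv2.resize(g,None,fx=4,fy=4,interpolation=cv2.INTER_CUBIC),70,255,cv2.THRESH_BINARY_INV)
n,l,st,ce=cv2.connectedComponentsWithStats(b)
for i in range(1,n):
    if st[i,4]>150: 
        x,y=st[i,0]+st[i,2]/2,st[i,1]+st[i,3]/2; p=(175+y/4-.4,255+x/4-.4); print(st[i],np.round(p,1),at_z(c,p,.0335))
P=at_z(c,(204.3,281.7),.0335); print(P)
go(.448,.316,.212,8)
```

```text
[  51   66  113  113 4877] [205.2 281.5] [0.44836453 0.31250135 0.0335    ]
[0.44748825 0.31316212 0.0335    ]
shift [-0.0063  0.0073 -0.0006] norm 0.010 heading 66.1 turn 58.06 tilt [-0.  0. -1.]
```

```bash
python3 -m creep '[{"fingers":1,"slide":[-0.0076,0.005,0.005],"turn":0},{"fingers":1,"slide":[0,0,0.016],"turn":9.7},{"fingers":1,"slide":[0,0,0.016],"turn":9.7},{"fingers":1,"slide":[0,0,0.016],"turn":9.7},{"fingers":1,"slide":[0,0,0.016],"turn":9.7},{"fingers":1,"slide":[0,0,0.016],"turn":9.7},{"fingers":1,"slide":[0,0,0.016],"turn":9.7},{"fingers":1,"slide":[0,0,0],"turn":0},{"fingers":1,"slide":[0,0,0],"turn":0}]'
python3 - <<'E'
from h import *
go(.448,.3135,.031,8)
c=ctrl.calibration('wrist'); save('wrist','w2.png')
print(proj(c,[.448,.3135,.0335]))
for d in ctrl.recognise('sensor_round','wrist')[:3]: print('rec',round(d['score'],2),np.round(d['point']),np.round(at_z(c,d['point'],.032),4))
for d in ctrl.tip_of('sensor_round','wrist')[:3]: print('tip',round(d['score'],2),np.round(d['point']),np.round(at_z(c,d['point'],0),4))
E
```

```text
time: 4.22
eef_pos: [0.4492, 0.3125, 0.1106]
tool_rot: [2.062, 2.37, 0.001]
force: [-0.1, 0.1, -0.6]
gripper_width: 0.0883
gripper_force: 0.0
shift [ 0.0012 -0.0011  0.0796] norm 0.080 heading 7.9 turn -0.06 tilt [ 0.  0. -1.]
[224.8354676  276.57244638]
rec 0.79 [293. 242.] [0.4278 0.2487 0.032 ]
tip 0.81 [297. 250.] [0.4335 0.226  0.    ]
tip 0.67 [214. 279.] [0.4504 0.313  0.    ]
```

View pics/w2.png

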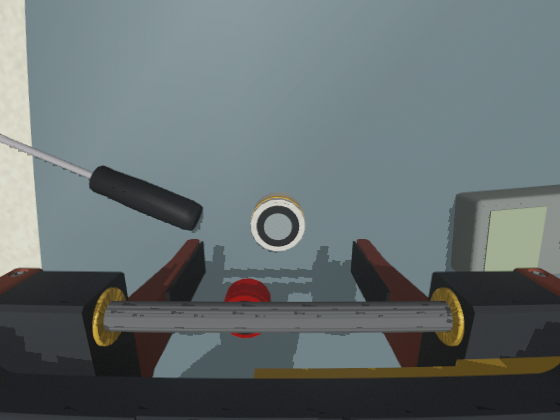

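The sensor ring is at (226,278), within 1 mm of the prediction. The screwdriver is close on the left, so I'll part-close the fingers for the descent.

```bash
python3 -m creep '[{"fingers":0.45,"slide":[0,0,0.01],"turn":0},{"fingers":0.45,"slide":[0,0,0.01],"turn":0},{"fingers":0.45,"slide":[0,0,0.02],"turn":0},{"fingers":0.45,"slide":[0,0,0.02],"turn":0},{"fingers":0.45,"slide":[0,0,0.0195],"turn":0},{"fingers":0.45,"slide":[0,0,0],"turn":0},{"fingers":-0.2,"slide":[0,0,0],"turn":0},{"fingers":-0.2,"slide":[0,0,0],"turn":0},{"fingers":-0.2,"slide":[0,0,0],"turn":0},{"fingers":-0.2,"slide":[0,0,0],"turn":0}]' 25
```

```text
time: 5.62
eef_pos: [0.4492, 0.3125, 0.0315]
tool_rot: [2.066, 2.366, 0.002]
force: [-0.2, -0.1, 6.0]
gripper_width: 0.0439
gripper_force: 25.0
```

Run:
```python
from h import *
ct=ctrl.calibration('top');cs=ctrl.calibration('side')
ctrl.camera('top');ctrl.camera('side')
def best(n,cam):
    r=ctrl.tip_of(n,cam); return r[0] if r else None
for n in ['nest_rect_seat','nest_round_seat','handle_grip','mark','pointer','pins','jig']:
    a,b=best(n,'top'),best(n,'side')
    if a and b: print(n,round(a['score'],2),round(b['score'],2),np.round(tri([ray(ct,a['point']),ray(cs,b['point'])]),4))
```

```text
nest_rect_seat 0.85 0.93 [0.6329 0.0025 0.0249]
nest_round_seat 0.73 0.52 [ 0.6524 -0.0682  0.0228]
mark 0.88 0.9 [0.4832 0.0881 0.0164]
pointer 0.63 0.68 [0.5412 0.0778 0.1415]
pins 0.78 0.94 [ 0.7035 -0.0292  0.0475]
jig 0.79 0.63 [ 0.6325 -0.0336  0.0095]
```

```bash
python3 -m creep '[{"fingers":-0.2,"slide":[0,0,-0.015],"turn":0},{"fingers":-0.2,"slide":[0,0,-0.025],"turn":0},{"fingers":-0.2,"slide":[0,0,-0.03],"turn":0},{"fingers":-0.2,"slide":[0,0,-0.03],"turn":0},{"fingers":-0.2,"slide":[0,0,-0.03],"turn":0},{"fingers":-0.2,"slide":[0,0,-0.03],"turn":0},{"fingers":-0.2,"slide":[0,0,-0.03],"turn":0},{"fingers":-0.2,"slide":[0,0,-0.02],"turn":0},{"fingers":-0.2,"slide":[0,0,0],"turn":0}]'
python3 -m creep '[{"fingers":-0.2,"slide":[-0.03,0.006,0],"turn":0},{"fingers":-0.2,"slide":[-0.042,0.011,0],"turn":0},{"fingers":-0.2,"slide":[-0.042,0.011,0],"turn":0},{"fingers":-0.2,"slide":[-0.042,0.011,0],"turn":0},{"fingers":-0.2,"slide":[-0.042,0.011,0],"turn":0},{"fingers":-0.2,"slide":[-0.042,0.011,0],"turn":0},{"fingers":-0.2,"slide":[-0.042,0.011,0],"turn":0},{"fingers":-0.2,"slide":[-0.042,0.011,0],"turn":0},{"fingers":-0.2,"slide":[-0.042,0.011,0],"turn":0},{"fingers":-0.2,"slide":[-0.042,0.011,0],"turn":0},{"fingers":-0.2,"slide":[-0.042,0.011,0],"turn":0},{"fingers":-0.2,"slide":[-0.03,0.01,0],"turn":0}]'
python3 -m creep '[{"fingers":-0.2,"slide":[0,0,0],"turn":0},{"fingers":-0.2,"slide":[0,0,0],"turn":0},{"fingers":-0.2,"slide":[0,0,0],"turn":0}]'
python3 - <<'E'
from h import *
c=ctrl.calibration('wrist'); save('wrist','w3.png')
for n,z in dict(nest_rect_seat=.018,nest_round_seat=.018,pins=.04,handle_grip=.08,mark=.024,pointer=.03,jig=0).items():
    for d in ctrl.tip_of(n,'wrist')[:2]: print(n,round(d['score'],2),np.round(d['point'],1),np.round(at_z(c,d['point'],z),4))
E
```

```text
time: 7.55
eef_pos: [0.4494, 0.3125, 0.2427]
tool_rot: [2.067, 2.366, 0.005]
force: [0.1, -0.1, -1.5]
gripper_width: 0.0434
gripper_force: 25.0
time: 9.05
eef_pos: [0.6377, -0.1486, 0.2395]
tool_rot: [-2.068, -2.363, 0.003]
force: [1.2, 0.4, -0.5]
gripper_width: 0.0434
gripper_force: 25.0
time: 9.43
eef_pos: [0.638, -0.1447, 0.2404]
tool_rot: [-2.063, -2.367, -0.0]
force: [0.6, -0.9, -0.6]
gripper_width: 0.0434
gripper_force: 25.0
nest_rect_seat 0.88 [ 63.2 289.2] [0.6304 0.0031 0.018 ]
nest_round_seat 0.88 [136.6 302.7] [ 0.6584 -0.0754  0.018 ]
nest_round_seat 0.22 [ 99.7 357.4] [ 0.7154 -0.0248  0.018 ]
pins 0.82 [100.3 356.4] [ 0.7091 -0.0285  0.04  ]
pins 0.22 [246.2 279.2] [ 0.6486 -0.2105  0.04  ]
handle_grip 0.91 [ 90.7 192. ] [ 0.5404 -0.0467  0.08  ]
jig 0.98 [103.2 290.6] [ 0.6389 -0.038   0.    ]
```

View pics/w3.png

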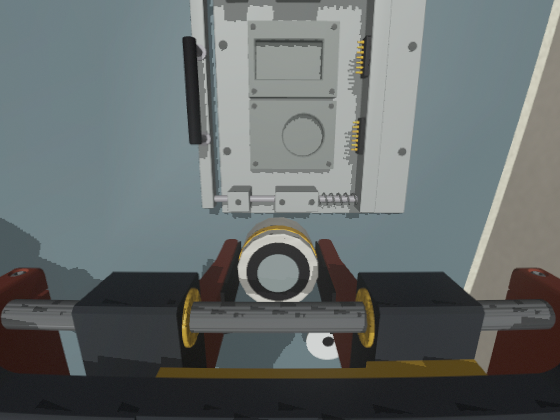

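The wrist view shows the rectangular nest pocket around (62,289), the round pocket around (134,303), the handle at col 192 and the pins at col 357. The held sensor is at (275,277). I'll enlarge the nests for pixel accuracy.

Run:
```python
import cv2
a=cv2.imread('pics/w3.png')
cv2.imwrite('pics/crop2.png',cv2.resize(a[10:185,235:385],None,fx=3.4,fy=3.4,interpolation=cv2.INTER_CUBIC))
```

```text
(no output)
```

View pics/crop2.png

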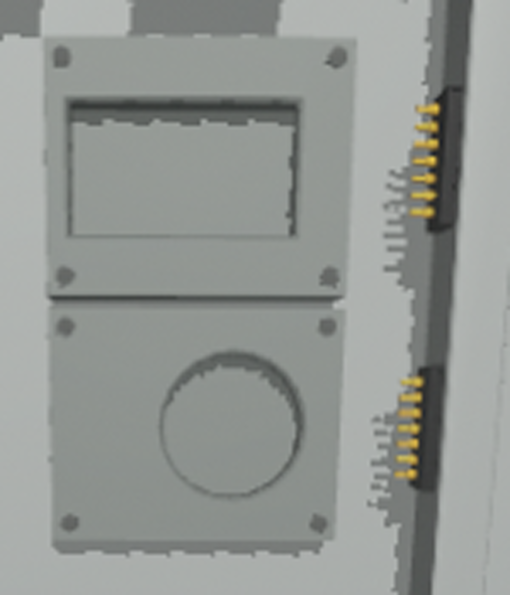

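Run:
```python
from h import *
c=ctrl.calibration('wrist')
f=lambda x,y,z=.028: at_z(c,((y+.5)/3.4+10-.5,(x+.5)/3.4+235-.5),z)[:2]
n=np.linalg.norm
TL,TR,BL,BR=[f(*p) for p in[(66,97),(302,97),(68,237),(297,237)]]
print('rect len',n(TR-TL),n(BR-BL),n(TL-BL),n(TR-BR),'ctr',(TL+TR+BL+BR)/4)
L,Rr,T,B=f(160,423),f(303,423),f(232,350),f(230,497)
print('dia',n(L-Rr),n(T-B),'ctr',(L+Rr)/2,(T+B)/2)
Q=[f(*p) for p in[(43,37),(356,37),(48,297),(345,297),(50,308),(344,308),(53,541),(333,541)]]
yaw=lambda a,b:np.degrees(np.arctan2(*(b-a)[::-1]))
print('yaws',yaw(TL,TR),yaw(BL,BR),[yaw(Q[i],Q[i+1]) for i in(0,2,4,6)],'left edge',yaw(Q[6],Q[0])-90,yaw(Q[7],Q[1])-90)
print('blocks',n(Q[0]-Q[1]),n(Q[0]-Q[2]),n(Q[4]-Q[5]),n(Q[4]-Q[6]),sum(Q[:4])/4,sum(Q[4:])/4)
for p in [(278,278),(272,277)]: print('held top',at_z(c,p,.2426))
s=ctrl.observe(); print(s['eef_pos'])
for p in [.0+1]: 
    e=s['eef_pos']; print(proj(c,[e[0],e[1],e[2]+.0025]))
print('pins',f(437,155,.04),f(410,430,.04))
```

```text
rect len 0.07569027010638309 0.07560696764115307 0.04214210414162223 0.04217360672417579 ctr [0.62979781 0.00356861]
dia 0.049264353304636015 0.04922439095469567 ctr [ 0.65788921 -0.07422294] [ 0.65779572 -0.07483859]
yaws 7.862245946869463 7.838683522437525 [np.float64(7.911532320963334), np.float64(7.852135154397647), np.float64(7.850729530717747), np.float64(7.801192224231262)] left edge 7.6509632902684785 7.664853026301074
blocks 0.09926135882553005 0.0783496021152964 0.09863549358162285 0.07812175883660051 [0.63466369 0.00361907] [ 0.64566781 -0.07741333]
held top [ 0.63870937 -0.14920221  0.2426    ]
held top [ 0.6377119  -0.14579766  0.2426    ]
[ 0.63835499 -0.1462347   0.24096038]
[273.65575682 278.09859448]
pins [0.70818831 0.015829  ] [ 0.71632859 -0.06823539]
```

```bash
python3 -c "
from h import *
go(.6578,-.0745,.10,7.8)"
```

```text
shift [0.0684 0.0289 0.141 ] norm 0.159 heading 7.8 turn -0.04 tilt [ 0.  0. -1.]
```

```bash
python3 -m creep '[{"fingers":-0.2,"slide":[0.017,0.0072,0.01],"turn":0},{"fingers":-0.2,"slide":[0.017,0.0072,0.02],"turn":0},{"fingers":-0.2,"slide":[0.017,0.0072,0.025],"turn":0},{"fingers":-0.2,"slide":[0.0174,0.0073,0.025],"turn":0},{"fingers":-0.2,"slide":[0,0,0.025],"turn":0},{"fingers":-0.2,"slide":[0,0,0.02],"turn":0},{"fingers":-0.2,"slide":[0,0,0.016],"turn":0},{"fingers":-0.2,"slide":[0,0,0],"turn":0},{"fingers":-0.2,"slide":[0,0,0],"turn":0},{"fingers":-0.2,"slide":[0,0,0],"turn":0}]'
python3 -c "
from h import *
go(.6578,-.0745,.068,7.8)"
```

```text
time: 11.08
eef_pos: [0.6584, -0.075, 0.1009]
tool_rot: [2.066, 2.365, 0.002]
force: [0.2, 0.3, -0.9]
gripper_width: 0.0435
gripper_force: 25.0
shift [ 0.0006 -0.0006  0.0329] norm 0.033 heading 7.7 turn -0.08 tilt [ 0.002  0.    -1.   ]
```

```bash
python3 -m creep '[{"fingers":-0.2,"slide":[0.0006,-0.0006,0.012],"turn":0},{"fingers":-0.2,"slide":[0,0,0.012],"turn":0},{"fingers":-0.2,"slide":[0,0,0.009],"turn":0},{"fingers":-0.2,"slide":[0,0,0.005],"turn":0},{"fingers":-0.2,"slide":[0,0,0.004],"turn":0},{"fingers":-0.2,"slide":[0,0,0],"turn":0},{"fingers":-0.2,"slide":[0,0,0],"turn":0}]'
python3 -m creep '[{"fingers":-0.2,"slide":[0,0,0.003],"turn":0},{"fingers":-0.2,"slide":[0,0,0.003],"turn":0},{"fingers":-0.2,"slide":[0,0,0],"turn":0},{"fingers":-0.2,"slide":[0,0,0],"turn":0}]'
```

```text
time: 11.95
eef_pos: [0.6574, -0.0743, 0.0581]
tool_rot: [2.066, 2.366, 0.001]
force: [-0.2, 0.3, -0.9]
gripper_width: 0.0438
gripper_force: 25.0
time: 12.45
eef_pos: [0.6571, -0.0743, 0.0518]
tool_rot: [-2.066, -2.366, 0.0]
force: [-0.4, -0.5, -1.5]
gripper_width: 0.0437
gripper_force: 25.0
```

```bash
python3 -m creep '[{"fingers":-0.2,"slide":[0,0,0.0015],"turn":0},{"fingers":-0.2,"slide":[0,0,0.001],"turn":0},{"fingers":-0.2,"slide":[0,0,0],"turn":0},{"fingers":-0.2,"slide":[0,0,0],"turn":0}]'
```

```text
time: 12.95
eef_pos: [0.6571, -0.0743, 0.0496]
tool_rot: [2.066, 2.366, 0.0]
force: [-1.5, 0.5, 4.1]
gripper_width: 0.0433
gripper_force: 25.0
```

```bash
python3 -m creep '[{"fingers":0.1,"slide":[0,0,0],"turn":0},{"fingers":0.3,"slide":[0,0,0],"turn":0},{"fingers":0.3,"slide":[0,0,0],"turn":0},{"fingers":0.3,"slide":[0,0,-0.01],"turn":0},{"fingers":0.3,"slide":[0,0,-0.025],"turn":0},{"fingers":0.3,"slide":[0,0,-0.035],"turn":0},{"fingers":0.3,"slide":[0,0,-0.04],"turn":0},{"fingers":0.3,"slide":[0,0,-0.04],"turn":0},{"fingers":1,"slide":[0,0,-0.04],"turn":0}]'
python3 - <<'E'
from h import *
ct=ctrl.calibration('top');cs=ctrl.calibration('side'); a=save('top','t2.png');b=ctrl.camera('side')
for cam,c in(('top',ct),('side',cs)):
  for n,z in (('module_rect',.0),('module_connector',.022),('sensor_round',.018)):
    for d in ctrl.tip_of(n,cam)[:4]: print(cam,n,round(d['score'],2),np.round(d['point']),np.round(at_z(c,d['point'],z),4))
go(.457,-.355,.24,45)
E
```

```text
time: 14.08
eef_pos: [0.657, -0.0744, 0.2415]
tool_rot: [2.066, 2.366, 0.001]
force: [1.5, 0.3, -0.2]
gripper_width: 0.0639
gripper_force: 0.0
top module_rect 0.96 [179. 380.] [ 0.5778 -0.3253  0.    ]
top module_rect 0.95 [232. 435.] [ 0.4279 -0.4704  0.    ]
top module_rect 0.7 [220. 396.] [ 0.464 -0.363  0.   ]
top module_rect 0.61 [129. 382.] [ 0.7238 -0.3401  0.    ]
top module_connector 0.77 [221. 429.] [ 0.4572 -0.4463  0.022 ]
top module_connector 0.74 [178. 393.] [ 0.5762 -0.3535  0.022 ]
top module_connector 0.72 [208. 389.] [ 0.4922 -0.3382  0.022 ]
top sensor_round 0.66 [229. 177.] [0.4458 0.2277 0.018 ]
side module_rect 0.75 [156. 325.] [ 0.4315 -0.457   0.    ]
side module_rect 0.68 [171. 315.] [ 0.4491 -0.3529  0.    ]
side module_rect 0.56 [173. 277.] [ 0.5739 -0.3108  0.    ]
side module_connector 0.79 [152. 318.] [ 0.4545 -0.4472  0.022 ]
side module_connector 0.68 [167. 300.] [ 0.498  -0.3288  0.022 ]
side module_connector 0.56 [156. 274.] [ 0.5999 -0.3795  0.022 ]
side sensor_round 0.87 [291. 280.] [0.4314 0.2323 0.018 ]
side sensor_round 0.78 [204. 231.] [ 0.6623 -0.0796  0.018 ]
shift [-0.2515 -0.2354 -0.0016] norm 0.344 heading 7.7 turn -37.25 tilt [-0.002  0.    -1.   ]
```

```bash
python3 -m creep '[{"fingers":1,"slide":[-0.0281,-0.0261,0],"turn":0},{"fingers":1,"slide":[-0.0281,-0.0261,0],"turn":0},{"fingers":1,"slide":[-0.0281,-0.0261,0],"turn":0},{"fingers":1,"slide":[-0.0281,-0.0261,0],"turn":0},{"fingers":1,"slide":[-0.0281,-0.0261,0],"turn":0},{"fingers":1,"slide":[-0.0281,-0.0261,0],"turn":0},{"fingers":1,"slide":[-0.0281,-0.0261,0],"turn":0},{"fingers":1,"slide":[-0.0281,-0.0261,0],"turn":0},{"fingers":1,"slide":[-0.0281,-0.0261,0],"turn":0}]'
python3 -m creep '[{"fingers":1,"slide":[0,0,0],"turn":10.5},{"fingers":1,"slide":[0,0,0],"turn":10.5},{"fingers":1,"slide":[0,0,0],"turn":10.5},{"fingers":1,"slide":[0,0,0],"turn":10.5},{"fingers":1,"slide":[0,0,0],"turn":10.5},{"fingers":1,"slide":[0,0,0],"turn":10.5},{"fingers":1,"slide":[0,0,0],"turn":0},{"fingers":1,"slide":[0,0,0],"turn":0}]'
python3 - <<'E'
from h import *
c=ctrl.calibration('wrist'); im=save('wrist','w4.png')
for n,z in (('module_rect',0),('module_connector',.022)):
    for d in ctrl.tip_of(n,'wrist')[:3]: print(n,round(d['score'],2),np.round(d['point']),np.round(at_z(c,d['point'],z),4))
hsv=cv2.cvtColor(im,cv2.COLOR_RGB2HSV); m=cv2.inRange(hsv,(40,80,30),(80,255,255))
k,l,st,ce=cv2.connectedComponentsWithStats(cv2.morphologyEx(m,cv2.MORPH_CLOSE,np.ones((7,7),np.uint8))); i=1+np.argmax(st[1:,4])
r=cv2.minAreaRect(np.argwhere(l==i)[:,::-1].astype(np.float32)); b=[at_z(c,(p[1],p[0]),.031)[:2] for p in cv2.boxPoints(r)]
print(r,np.round(np.mean(b,0),4),[ (round(float(np.linalg.norm(b[j]-b[j-1])),4),round(float(np.degrees(np.arctan2(*(b[j]-b[j-1])[::-1]))),1)) for j in range(4)])
print(ctrl.observe()['q'],ctrl.observe()['eef_pos'])
go(*np.mean(b,0),.24)
E
```

```text
time: 15.6
eef_pos: [0.4573, -0.3571, 0.2385]
tool_rot: [-2.065, -2.365, 0.001]
force: [0.3, 0.0, -0.0]
gripper_width: 0.0877
gripper_force: 0.0
time: 16.6
eef_pos: [0.4583, -0.3563, 0.2389]
tool_rot: [-2.996, -0.943, 0.001]
force: [-0.6, 0.4, -0.1]
gripper_width: 0.0878
gripper_force: 0.0
module_rect 0.87 [ 90. 307.] [ 0.5768 -0.3168  0.    ]
module_rect 0.79 [188. 279.] [ 0.4585 -0.3579  0.    ]
module_rect 0.68 [257. 327.] [ 0.4166 -0.4698  0.    ]
module_connector 0.84 [100. 345.] [ 0.5905 -0.3586  0.022 ]
module_connector 0.79 [234. 331.] [ 0.4509 -0.4455  0.022 ]
module_connector 0.68 [158. 279.] [ 0.492  -0.3349  0.022 ]
((277.5, 190.5), (49.0, 23.0), 90.0) [ 0.4592 -0.355 ] [(0.0604, 34.4), (0.0272, -55.0), (0.0604, -144.5), (0.0285, 125.0)]
[-0.10434205  0.43375967  0.87906011  1.83085192 -0.3811495   1.05624798
 -0.04135632] [ 0.4582926  -0.35650484  0.23923689]
shift [ 0.0016 -0.0007 -0.0008] norm 0.002 heading -55.2 tilt [-0.  0. -1.]
```

View pics/w4.png

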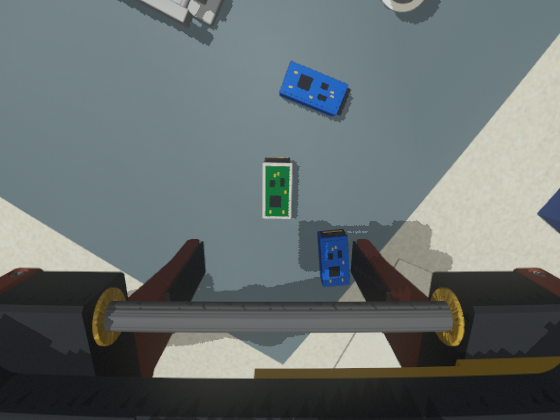

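The module is at (191,278), with its connector at the top (158,279) and tool x aligned with it. The blue look-alike at (258,334) is clear of the fingers.

```bash
python3 -m creep '[{"fingers":0.5,"slide":[0.0012,-0.0003,0.03],"turn":0},{"fingers":0.5,"slide":[0,0,0.035],"turn":0},{"fingers":0.5,"slide":[0,0,0.035],"turn":0},{"fingers":0.5,"slide":[0,0,0.035],"turn":0},{"fingers":0.5,"slide":[0,0,0.03],"turn":0},{"fingers":0.5,"slide":[0,0,0.025],"turn":0},{"fingers":0.5,"slide":[0,0,0.018],"turn":0},{"fingers":0.5,"slide":[0,0,0],"turn":0},{"fingers":0.5,"slide":[0,0,0],"turn":0},{"fingers":-0.4,"slide":[0,0,0],"turn":0},{"fingers":-0.4,"slide":[0,0,0],"turn":0},{"fingers":-0.4,"slide":[0,0,0],"turn":0}]'
python3 -m creep '[{"fingers":-0.4,"slide":[0,0,0],"turn":0},{"fingers":-0.4,"slide":[0,0,0],"turn":0}]'
python3 -c "
from h import *
go(.6298,.0036,.031,97.75)"
```

```text
time: 18.25
eef_pos: [0.4595, -0.3556, 0.0317]
tool_rot: [2.998, 0.938, 0.001]
force: [0.0, 0.4, -0.2]
gripper_width: 0.0391
gripper_force: 0.0
time: 18.5
eef_pos: [0.4593, -0.3555, 0.0315]
tool_rot: [-2.998, -0.938, -0.0]
force: [-0.1, 1.5, 3.5]
gripper_width: 0.0361
gripper_force: 25.0
shift [ 0.3448 -0.1979  0.0007] norm 0.398 heading -55.2 turn 27.00 tilt [ 0.  0. -1.]
```

```bash
python3 -m creep '[{"fingers":-0.4,"slide":[0,0,-0.015],"turn":0},{"fingers":-0.4,"slide":[0,0,-0.025],"turn":0},{"fingers":-0.4,"slide":[0,0,-0.03],"turn":0},{"fingers":-0.4,"slide":[0,0,-0.03],"turn":0},{"fingers":-0.4,"slide":[0,0,-0.03],"turn":9},{"fingers":-0.4,"slide":[0,0,-0.03],"turn":9},{"fingers":-0.4,"slide":[0,0,-0.015],"turn":9},{"fingers":-0.4,"slide":[0,0,0],"turn":0},{"fingers":-0.4,"slide":[0,0,0],"turn":0}]'
python3 -c "
from h import *
go(.6298,.0036,.205,97.75)"
```

```text
time: 19.62
eef_pos: [0.4589, -0.3551, 0.2059]
tool_rot: [-3.133, -0.217, 0.001]
force: [0.2, 0.5, -0.6]
gripper_width: 0.0358
gripper_force: 25.0
shift [ 0.2187 -0.3317  0.001 ] norm 0.397 heading -82.1 turn 0.17 tilt [-0.001  0.001 -1.   ]
```

```bash
python3 -m creep '[{"fingers":-0.4,"slide":[0.012,-0.018,0],"turn":0.1},{"fingers":-0.4,"slide":[0.0201,-0.0305,0],"turn":0},{"fingers":-0.4,"slide":[0.0201,-0.0305,0],"turn":0},{"fingers":-0.4,"slide":[0.0201,-0.0305,0],"turn":0},{"fingers":-0.4,"slide":[0.0201,-0.0305,0],"turn":0},{"fingers":-0.4,"slide":[0.0201,-0.0305,0],"turn":0},{"fingers":-0.4,"slide":[0.0201,-0.0305,0],"turn":0},{"fingers":-0.4,"slide":[0.0201,-0.0305,0],"turn":0},{"fingers":-0.4,"slide":[0.0201,-0.0305,0],"turn":0},{"fingers":-0.4,"slide":[0.0201,-0.0305,0],"turn":0},{"fingers":-0.4,"slide":[0.0201,-0.0305,0],"turn":0},{"fingers":-0.4,"slide":[0.0057,-0.0087,0],"turn":0}]'
python3 -m creep '[{"fingers":-0.4,"slide":[0,0,0.02],"turn":0},{"fingers":-0.4,"slide":[0,0,0.03],"turn":0},{"fingers":-0.4,"slide":[0,0,0.03],"turn":0},{"fingers":-0.4,"slide":[0,0,0.02],"turn":0},{"fingers":-0.4,"slide":[0,0,0],"turn":0},{"fingers":-0.4,"slide":[0,0,0],"turn":0},{"fingers":-0.4,"slide":[0,0,0],"turn":0}]'
python3 - <<'E'
from h import *
go(.6298,.0036,.0515,97.75)
c=ctrl.calibration('wrist'); im=save('wrist','w5.png'); s=ctrl.observe()
M=R.from_rotvec(s['tool_rot']).as_matrix()
print('pred TCP-centred module corners', [np.round(proj(c,s['eef_pos']+M@[a,b,.0015])).tolist() for a in(-.035,.035) for b in(-.018,.018)])
E
```

```text
time: 21.12
eef_pos: [0.6321, 0.0051, 0.205]
tool_rot: [-3.133, -0.218, 0.003]
force: [0.2, 0.2, -1.9]
gripper_width: 0.0359
gripper_force: 25.0
time: 22.0
eef_pos: [0.6325, 0.0021, 0.1074]
tool_rot: [3.135, 0.209, 0.003]
force: [0.0, -0.7, -0.7]
gripper_width: 0.0361
gripper_force: 25.0
shift [-0.0026 -0.0019  0.0559] norm 0.056 heading -82.4 turn -0.10 tilt [ 0.002  0.    -1.   ]
pred TCP-centred module corners [[325.0, 246.0], [325.0, 309.0], [207.0, 242.0], [207.0, 313.0]]
```

View pics/w5.png

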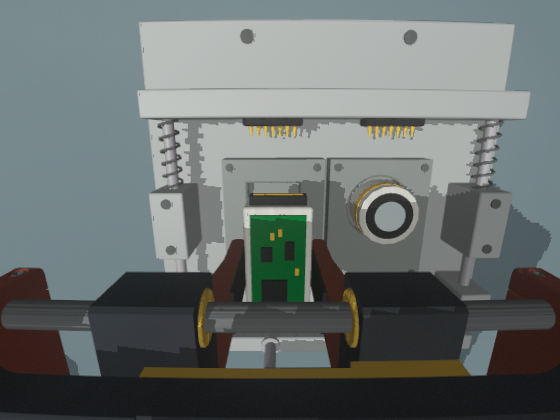

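The module sits in the gripper as expected, with its front edge on row 207 and the connector towards the pins. The sensor stands in its pocket at (215,388). I'll correct by 2–3 mm and descend.

```bash
python3 -m creep '[{"fingers":-0.4,"slide":[-0.0026,-0.0019,0.01],"turn":-0.1},{"fingers":-0.4,"slide":[0,0,0.015],"turn":0},{"fingers":-0.4,"slide":[0,0,0.012],"turn":0},{"fingers":-0.4,"slide":[0,0,0.006],"turn":0},{"fingers":-0.4,"slide":[0,0,0],"turn":0},{"fingers":-0.4,"slide":[0,0,0],"turn":0}]'
python3 -c "
from h import *
go(.6298,.0036,.0515,97.75)"
```

```text
time: 22.8
eef_pos: [0.6293, 0.0036, 0.0636]
tool_rot: [3.134, 0.212, 0.001]
force: [0.1, -0.2, -0.0]
gripper_width: 0.0359
gripper_force: 25.0
shift [0.0005 0.0001 0.0121] norm 0.012 heading -82.3 turn -0.02 tilt [ 0.001 -0.    -1.   ]
```

```bash
python3 -m creep '[{"fingers":-0.4,"slide":[0.0005,0,0.003],"turn":0},{"fingers":-0.4,"slide":[0,0,0.003],"turn":0},{"fingers":-0.4,"slide":[0,0,0.003],"turn":0},{"fingers":-0.4,"slide":[0,0,0.003],"turn":0},{"fingers":-0.4,"slide":[0,0,0],"turn":0},{"fingers":-0.4,"slide":[0,0,0],"turn":0}]'
python3 -m creep '[{"fingers":-0.4,"slide":[0,0,0.0015],"turn":0},{"fingers":-0.4,"slide":[0,0,0.001],"turn":0},{"fingers":-0.4,"slide":[0,0,0],"turn":0},{"fingers":-0.4,"slide":[0,0,0],"turn":0}]'
```

```text
time: 23.55
eef_pos: [0.6295, 0.0038, 0.0514]
tool_rot: [3.134, 0.212, 0.0]
force: [-0.4, -0.0, -1.1]
gripper_width: 0.036
gripper_force: 25.0
time: 24.05
eef_pos: [0.6296, 0.0039, 0.0496]
tool_rot: [-3.134, -0.212, -0.001]
force: [-1.7, 1.3, 5.5]
gripper_width: 0.0355
gripper_force: 25.0
```

```bash
python3 -m creep '[{"fingers":0,"slide":[0,0,0],"turn":0},{"fingers":0.25,"slide":[0,0,0],"turn":0},{"fingers":0.25,"slide":[0,0,0],"turn":0},{"fingers":0.25,"slide":[0,0,-0.01],"turn":0},{"fingers":0.25,"slide":[0,0,-0.025],"turn":0},{"fingers":0.25,"slide":[0,0,-0.035],"turn":0},{"fingers":0.25,"slide":[0,0,-0.04],"turn":0},{"fingers":0.25,"slide":[0,0,-0.04],"turn":0},{"fingers":0.25,"slide":[0,0,-0.04],"turn":0},{"fingers":0.25,"slide":[0,0,0],"turn":0}]'
python3 - <<'E'
from h import *
print(ctrl.observe()['q'])
# stand-off: 50 mm to the jig's right of the handle, to see the whole bar
go(.540,-.13,.24,7.75)
E
```

```text
time: 25.3
eef_pos: [0.6312, 0.0031, 0.2426]
tool_rot: [-3.134, -0.211, -0.01]
force: [-0.5, -0.1, 0.3]
gripper_width: 0.0554
gripper_force: 0.0
[-0.79111696  0.58970882  1.01958421  1.71514754 -0.54859421  1.14538629
 -1.04942113]
shift [-0.1082  0.1196  0.002 ] norm 0.161 heading -82.3 turn 89.97 tilt [ 0.006  0.001 -1.   ]
```

```bash
python3 -m creep '[{"fingers":1,"slide":[-0.036,0.04,0],"turn":0},{"fingers":1,"slide":[-0.036,0.04,0],"turn":0},{"fingers":1,"slide":[-0.036,0.04,0],"turn":-10},{"fingers":1,"slide":[0,0,0],"turn":-10},{"fingers":1,"slide":[0,0,0],"turn":-10},{"fingers":1,"slide":[0,0,0],"turn":-10},{"fingers":1,"slide":[0,0,0],"turn":-10},{"fingers":1,"slide":[0,0,0],"turn":-10},{"fingers":1,"slide":[0,0,0],"turn":-10},{"fingers":1,"slide":[0,0,0],"turn":-10},{"fingers":1,"slide":[0,0,0],"turn":-10},{"fingers":1,"slide":[0,0,0],"turn":0}]'
python3 -m creep '[{"fingers":1,"slide":[0,0,0],"turn":0},{"fingers":1,"slide":[0,0,0],"turn":0}]'
python3 - <<'E'
from h import *
c=ctrl.calibration('wrist'); im=save('wrist','w6.png')
for n,z in (('module_rect',.018),('sensor_round',.018),('handle_grip',.08),('pointer',.035),('mark',.024),('module_connector',.04)):
    for d in ctrl.tip_of(n,'wrist')[:2]: print(n,round(d['score'],2),np.round(d['point']),np.round(at_z(c,d['point'],z),4))
print(ctrl.observe()['q'])
go(.540,-.048,.24,7.75)
E
```

```text
time: 26.8
eef_pos: [0.5381, -0.1296, 0.2383]
tool_rot: [-2.068, -2.364, 0.0]
force: [0.7, -0.3, 0.4]
gripper_width: 0.088
gripper_force: 0.0
time: 27.05
eef_pos: [0.5385, -0.1295, 0.2386]
tool_rot: [-2.068, -2.364, 0.001]
force: [-0.1, -0.2, -0.9]
gripper_width: 0.0879
gripper_force: 0.0
module_rect 0.91 [ 88. 373.] [0.6317 0.0047 0.018 ]
module_rect 0.62 [386. 177.] [ 0.424  -0.4579  0.018 ]
sensor_round 0.89 [158. 382.] [ 0.659  -0.0729  0.018 ]
handle_grip 0.62 [120. 290.] [ 0.5396 -0.046   0.08  ]
module_connector 0.82 [348. 290.] [ 0.5847 -0.3424  0.04  ]
module_connector 0.6 [386. 197.] [ 0.4597 -0.4279  0.04  ]
[-0.41802587  0.32692079  0.67783541  1.88497429 -0.23986177  1.01158008
  0.4974532 ]
shift [ 0.0806  0.0123 -0.0012] norm 0.082 heading 7.7 turn -0.01 tilt [-0.  0. -1.]
```

View pics/w6.png

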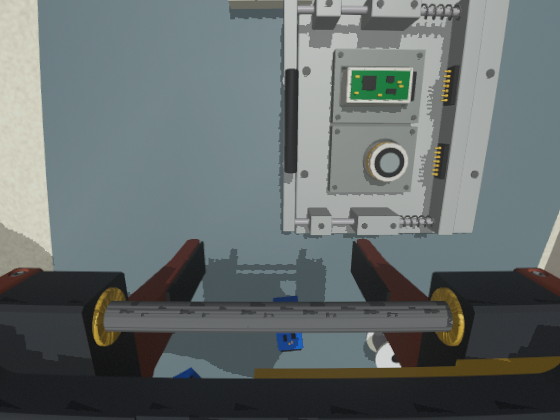

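Both parts sit in their pockets: the module at (86,380) with its connector towards the pins, and the sensor at (161,388). The handle bar is centred at about (121,291). I'll move over the handle with the fingers narrowed.

```bash
python3 -m creep '[{"fingers":-0.2,"slide":[0.027,0.004,0.005],"turn":0},{"fingers":-0.2,"slide":[0.027,0.004,0.015],"turn":0},{"fingers":-0.2,"slide":[0.0257,0.004,0.02],"turn":0},{"fingers":-0.2,"slide":[0,0,0.02],"turn":0},{"fingers":-0.2,"slide":[0,0,0.02],"turn":0},{"fingers":-0.2,"slide":[0,0,0.02],"turn":0},{"fingers":-0.2,"slide":[0,0,0],"turn":0},{"fingers":-0.2,"slide":[0,0,0],"turn":0},{"fingers":-0.2,"slide":[0,0,0],"turn":0}]' 40
python3 - <<'E'
from h import *
c=ctrl.calibration('wrist'); im=save('wrist','w7.png'); e=ctrl.observe()['eef_pos']
for d in ctrl.tip_of('handle_grip','wrist')[:2]: print(round(d['score'],2),np.round(d['point'],1),np.round(at_z(c,d['point'],.08),4))
print('pred TCP at z.08',proj(c,[e[0],e[1],.0865]))
g=cv2.cvtColor(im,cv2.COLOR_RGB2GRAY)
for r in (140,170,200): 
    k=np.where(g[r,220:340]<45)[0]+220; print(r,k.min(),k.max(),np.round(at_z(c,(r,(k.min()+k.max())/2),.08),4)) if len(k) else print(r)
go(.5398,-.049,.08,7.75)
E
```

```text
time: 28.52
eef_pos: [0.5404, -0.049, 0.1397]
tool_rot: [2.066, 2.366, 0.002]
force: [0.2, -0.5, -0.4]
gripper_width: 0.035
gripper_force: 0.0
0.64 [229.9 276.3] [ 0.5389 -0.0463  0.08  ]
pred TCP at z.08 [236.71547326 277.7914944 ]
140
170
200
shift [-0.     -0.0005  0.0595] norm 0.060 heading 7.7 turn -0.01 tilt [ 0.001  0.    -1.   ]
```

View pics/w7.png

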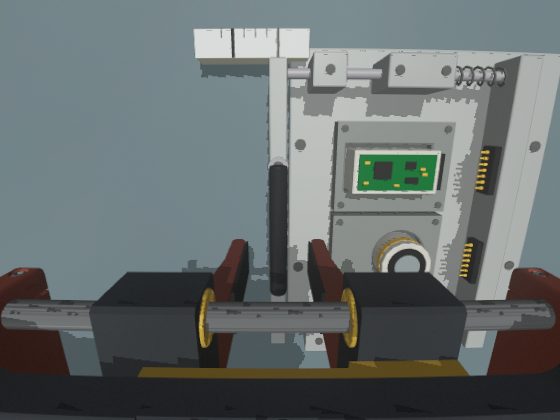

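The bar is at col 278, centred between the fingers. The scale at the top shows the heavy mark near col 232. I'll descend and grip.

```bash
python3 -m creep '[{"fingers":-0.2,"slide":[0.0015,-0.0005,0.02],"turn":0},{"fingers":-0.2,"slide":[0,0,0.02],"turn":0},{"fingers":-0.2,"slide":[0,0,0.0195],"turn":0},{"fingers":-0.2,"slide":[0,0,0],"turn":0},{"fingers":-0.2,"slide":[0,0,0],"turn":0},{"fingers":-1,"slide":[0,0,0],"turn":0},{"fingers":-1,"slide":[0,0,0],"turn":0},{"fingers":-1,"slide":[0,0,0],"turn":0},{"fingers":-1,"slide":[0,0,0],"turn":0},{"fingers":-1,"slide":[0,0,0],"turn":0}]' 40
python3 - <<'E'
from h import *
c=ctrl.calibration('wrist'); save('wrist','w8.png')
for n,z in (('pointer',.03),('mark',.024)):
    for d in ctrl.tip_of(n,'wrist')[:2]: print(n,round(d['score'],2),np.round(d['point'],1),np.round(at_z(c,d['point'],z),4))
a=cv2.imread('pics/w8.png'); cv2.imwrite('pics/w8c.png',cv2.resize(a[0:150,180:330],None,fx=4,fy=4,interpolation=cv2.INTER_CUBIC))
E
```

```text
time: 29.88
eef_pos: [0.5404, -0.0474, 0.0798]
tool_rot: [2.065, 2.365, 0.003]
force: [5.3, 0.7, 0.7]
gripper_width: 0.0121
gripper_force: 40.0
pointer 0.72 [ 16.  278.6] [0.5223 0.0887 0.03  ]
mark 0.66 [ 15.9 217.1] [0.4855 0.086  0.024 ]
mark 0.26 [283.9 420.8] [ 0.6534 -0.0716  0.024 ]
```

View pics/w8c.png

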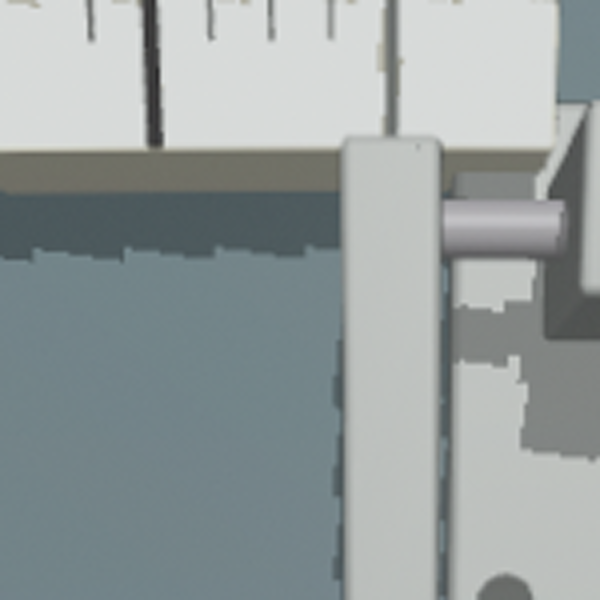

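The pointer (crop col 391) is four graduations from the heavy mark (col 152), which is 36 mm as specified, so the slide is at rest. The 5 N reading is within the spring preload. I'll pull in stages.

```bash
python3 -m creep '[{"fingers":-1,"slide":[0,-0.002,0],"turn":0},{"fingers":-1,"slide":[0,-0.004,0],"turn":0},{"fingers":-1,"slide":[0,-0.005,0],"turn":0},{"fingers":-1,"slide":[0,-0.005,0],"turn":0},{"fingers":-1,"slide":[0,-0.005,0],"turn":0},{"fingers":-1,"slide":[0,-0.005,0],"turn":0},{"fingers":-1,"slide":[0,-0.003,0],"turn":0},{"fingers":-1,"slide":[0,-0.001,0],"turn":0},{"fingers":-1,"slide":[0,0,0],"turn":0},{"fingers":-1,"slide":[0,0,0],"turn":0},{"fingers":-1,"slide":[0,0,0],"turn":0},{"fingers":-1,"slide":[0,0,0],"turn":0}]'
python3 - <<'E'
from h import *
e=ctrl.observe()['eef_pos']; u=np.array([np.cos(np.radians(7.75)),np.sin(np.radians(7.75))])
print('travel mm',1000*u@(np.array([.5404,-.0474])-e[:2]), ctrl.observe()['force'])
E
```

```text
time: 31.52
eef_pos: [0.5124, -0.0512, 0.0799]
tool_rot: [2.062, 2.364, 0.005]
force: [10.8, 0.7, -5.7]
gripper_width: 0.012
gripper_force: 40.0
travel mm 28.222242682728368 [10.75503874  0.74466769 -5.73073913]
```

The measured force of 10.8 N matches the spring at 28 mm of travel. About 8 mm remain.

```bash
python3 -m creep '[{"fingers":-1,"slide":[0,-0.002,0],"turn":0},{"fingers":-1,"slide":[0,-0.002,0],"turn":0},{"fingers":-1,"slide":[0,-0.002,0],"turn":0},{"fingers":-1,"slide":[0,-0.0015,0],"turn":0},{"fingers":-1,"slide":[0,0,0],"turn":0},{"fingers":-1,"slide":[0,0,0],"turn":0},{"fingers":-1,"slide":[0,0,0],"turn":0},{"fingers":-1,"slide":[0,0,0],"turn":0}]'
python3 - <<'E'
from h import *
e=ctrl.observe()['eef_pos']; u=np.array([np.cos(np.radians(7.75)),np.sin(np.radians(7.75))])
print('travel mm',1000*u@(np.array([.5404,-.0474])-e[:2]), ctrl.observe()['force'])
a=save('wrist','w9.png')[:,:,::-1]; cv2.imwrite('pics/w9c.png',cv2.resize(a[0:290,180:470],None,fx=2,fy=2,interpolation=cv2.INTER_CUBIC))
E
```

```text
time: 32.52
eef_pos: [0.5054, -0.0521, 0.0799]
tool_rot: [2.062, 2.363, 0.006]
force: [11.9, 1.9, -7.6]
gripper_width: 0.0124
gripper_force: 40.0
travel mm 35.324358605722836 [11.8772061   1.9164544  -7.57765807]
```

View pics/w9c.png

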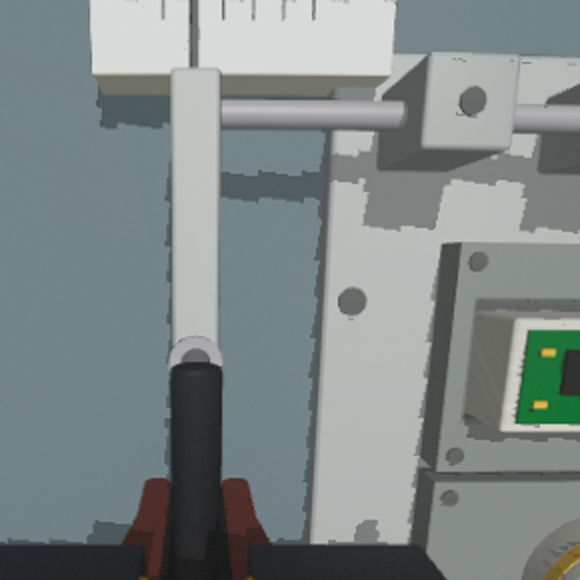

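The pointer covers the heavy mark (crop col 195). Travel is 35.3 mm at 11.9 N and steady, so I'm handing in.

```bash
python3 -m creep '[{"fingers":-1,"slide":[0,-0.0003,0],"turn":0},{"fingers":-1,"slide":[0,0,0],"turn":0},{"fingers":-1,"slide":[0,0,0],"turn":0},{"fingers":-1,"slide":[0,0,0],"turn":0}]'; python3 -c "
from plant import ctrl
print(ctrl.job_done())"
```

```text
time: 33.08
eef_pos: [0.5053, -0.0522, 0.0799]
tool_rot: [2.062, 2.363, 0.006]
force: [12.0, 1.8, -9.1]
gripper_width: 0.0121
gripper_force: 40.0
the job is handed in; nothing more can be done
None
```

I handed the job in at 33 s with both parts seated, the connector towards the pins, and the gripper holding the handle at about 35.5 mm of travel (mark 36 mm, about 12 N); no verdict came back, I did not re-check the parts after the pull, and I viewed 12 pictures, two over the limit of 10.

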